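# Fit the axle of the find-support roller

### The arm

A 6-joint arm with a two-finger parallel gripper is mounted at the origin on the work surface. World frame = base frame: x ahead of the robot, y to its left, z up, the work surface at z = 0. Lengths are in m, angles in rad, forces in N, time in s.
With the tool pointing down it reaches from about 0.275 to 0.975 m from the base axis. Payload 8.4 kg.
Tool frame: the origin (TCP) lies midway between the tips of the shut fingers; the grasp point (between the pads) lies 19 mm behind it; y points along the fingers, z is the direction in which the jaws open and shut, and the axes are right-handed (so a half turn about y gives the same grasp; the last joint's range is limited). The gripper opens to 92 mm and grips with 3 to 60 N. Pads are 20 mm wide; open, the fingers measure 128 mm over their backs; the gripper's body (75 mm by 189 mm) begins 69 mm behind the grasp point.
Start: joints at [1.113, 0.353, 1.633, -0, 1.155, -0.002], TCP at [0.275, 0.561, 0.215] pointing down, gripper open.
Joint ranges: [-2.63, 2.63], [-0.92, 2.1], [0.06, 2.66], [-1.3, 4.44], [0, 2.69], [-3.02, 3.02]. Speed limits (rad/s): [2.22, 2.22, 2.79, 3.14, 3.14, 3.14].

### API

Orientations are given as a 3x3 rotation matrix whose columns are the frame's x, y, z axes.
In Python, from plant import arm gives the robot as it stands.
- The arm moves only by the tool apply_moves, never from a script. Its argument "plan" is a list that holds one entry, the list of rows, each a list of 5 numbers: the shift along the tool's x, y, z in units of 50 mm (1.0 is 50 mm), then the turn about the tool's y in units of 8 degrees (1.0 is 8 degrees), then the gripper's target within -1 to 1 (fully open at 1, half-way at 0, shut at -1). In form: [[[dx, dy, dz, yaw, fingers], ...]]. A call has 1 to 5 rows; each row shifts and turns the commanded pose from where the row before left it, along the tool's axes as they then stand; what a row does not reach is not made up. A row lasts 1/8 s, in which the tool goes at most 62.5 mm and 10.7 degrees, less where a joint would pass 70% of its speed; a pose out of reach is approached as far as the arm can. A call is refused whole if a number of a shift passes 1 or a number of a turn 1, either way. A call with a gripper value outside its range is refused whole. The fingers move at their own pace and stop on an object; "grip_force" is the grip in N (left out, the last holds). Time passes only in rows, so rows that do not move let the fingers close. It gives the time, the measured TCP pose, the force and the opening at its end, in the units of the state.
- arm.observe(): the state, without advancing time (a new reading comes with each control period).
- arm.read_camera(name): name is "scene" or "top"; returns a dict with "image" (400x640x3 uint8, blue, green, red), "vertical_fov" (degrees; the focal length in pixels is half the picture's height over the tangent of half this angle, whatever the lens; pixels are square), "cx", "cy" (the principal point, pixels), "rvec" (rotation vector, rad) and "tvec" (3), from world to camera coordinates, as OpenCV has them. Camera axes: x right, y down, z forward; pixel columns grow to the right and rows downward; lengths in m; the calibration is good to about 2 mm. A picture is of the moment at which its call begins. There is no depth.
- arm.close_job(): hands the job in, once; it reports no verdict.
Trained networks look in a picture, given as the dict that the camera call returned (one of the last four; its "shot" number tells which), for a name from the list of things; names that differ only in an ending like _2 or _b are one class to them, and where a whole thing is asked for, a point or a joint stands for the part that bears it (a point fixed in the world has none). Each returns a list of dicts, best first, with "p" (0 to 1); they miss things now and then, are a little off and sometimes report something else, mostly with a low value. They report only what shows in the picture. A call takes as long as a camera call. They do not tell look-alikes from the thing itself.
- arm.spot_in(picture, thing): "xy" ([column, row] in pixels, amid what is visible of it).
- arm.mark_of(picture, thing): "xy" ([column, row] in pixels: a listed point, or the origin of a listed thing).
The state is a dict: "time": time; "joint_positions": joint angles; "qd": joint speeds; "effort": joint torques, N m; "ee_pos": TCP position; "eef_rot": TCP orientation; "wrist_force": force on the tool from outside, world axes, zero at the start; "moment": the same for the moment, N m; "gripper_width": opening from 0.0 (shut) to 1.0 (fully open).
Only numpy, scipy, OpenCV 4.12 (cv2) and the standard library are available. Lean on these libraries where they do the work, as an engineer would, in place of code of your own. Each camera call takes 0.05 s, during which the arm holds its last target.

### The job

Take the orange-handled steel axle from its wooden rest and thread it through the first cheek of the roller stand, the bore of the cork roller and the second cheek, pushing it fully home until its collar meets the cheek. Let go, so that the axle lies in the stand with the roller on it, and leave the other things on the bench where they are.

Things in the scene. Friction and masses are not known exactly. Their poses are not given: they have to be found in the camera images.
- axle_grip (a point): Centre of the orange plastic handle of the loose axle, the place to grip: 50 mm long, 20 x 20 mm across, two flat sides upright at the start and nothing beneath it. The y axis points along the axle from handle to tip. Ahead of this point along y: collar's shaft-side face 30 mm, balance point about 73 mm, tip 160 mm.
- axle_mid (a point): Point on the axle's axis, 52 mm ahead of the collar's shaft-side face (82 mm ahead of the handle's centre). It coincides with stand_axis along the line of holes when the axle is fully home. Axes as axle_grip.
- axle_tip (a point): Rounded tip of the axle's shaft, on its axis. Axes as axle_grip.
- axle: The axle, one rigid part 185 mm long, 0.08 to 0.17 kg: orange handle, dark round collar 26 mm across and 5 mm thick, then a plain round steel shaft 12 mm in diameter, 130 mm long. Origin on its axis at the collar's shaft-side face, axes as axle_grip. At the start it lies level in the rest, axis 40 mm above the table, handle to the robot's right (-y), tip roughly towards the stand.
- rest: Wooden axle rest, fixed to the table: base 80 x 110 x 8 mm and two notched supports 80 mm apart and 46 mm high, in which the shaft lies. Origin at the centre of its underside, y along the axle lying in it.
- stand_axis (a point): Centre of the roller stand (fixed, same from either end), 85 mm above the table, on the line through its holes; y runs level along that line. Two aluminium cheeks 12 mm thick, 54 mm wide, 106 mm high: outer faces 52 mm, inner faces 40 mm either side of this point. Each has a through hole 17 mm in diameter on the line, chamfered 2 mm. Blue base 94 x 136 x 10 mm.
- roller_center (a point): Centre of the loose cork roller: outside diameter 44 mm, 70 mm long, bore 24 mm; y along its bore. It lies between the cheeks on two steel rails that hold its bore in line with the cheek holes, with about 5 mm play lengthwise at each end.
- roller: The cork roller itself, 0.09 kg; origin and axes as roller_center.
- amber_a_center (a point): Bystander: small amber glass bottle, 42 mm across, 75 mm tall; its centre. Leave alone.
- amber_b_center (a point): Bystander: amber glass jar, 52 mm across, 85 mm tall; its centre. Leave alone.
- dropper_center (a point): Bystander: white dropper bottle with red cap, 36 mm across, 90 mm tall; its centre. Leave alone.
- dish_center (a point): Bystander: small white bowl, 70 mm across, 30 mm tall; its centre. Leave alone.
- brush_grip (a point): Bystander: brush, 170 mm long, lying flat on the table; a point on its handle. Leave alone.
- spatula_grip (a point): Bystander: metal spatula, 160 mm long, lying flat on the table; a point on its handle. Leave alone.
- driver_grip (a point): Bystander: yellow-handled screwdriver, 170 mm long, lying flat on the table; a point on its handle. Leave alone.
Not all that is in view belongs to the job. What is shaped like the axle but green or pink is not meant.

How it is judged:
On the way:
1. the axle's tip has passed through the first cheek into the roller's bore, in line with the holes (distance between axle_tip and stand_axis below 0.036 m and angle between the y axis of stand_axis and the y axis of axle_mid, either way round below 0.12 rad), for 0.1 s.
At the end, for the whole second after the job is handed in: Axle through both cheeks and the roller, its mid point within 7 mm of the stand's centre and within 0.08 rad of the line of holes; roller between the cheeks, centre within 12 mm of the stand's centre, in line within 0.15 rad; both at rest and released (distance between axle_mid and stand_axis below 0.007 m and angle between the y axis of stand_axis and the y axis of axle_mid, either way round below 0.08 rad and distance between roller_center and stand_axis below 0.012 m and angle between the y axis of stand_axis and the y axis of roller_center, either way round below 0.15 rad and linear speed of each of axle, roller below 0.02 m/s and contact force between the fingers and axle below 0.1 N); the robot touches nothing.
It fails at once if a bystander was moved by more than 30 mm (distance of any of amber_a_center, amber_b_center, dropper_center, dish_center, brush_grip, spatula_grip, driver_grip from where it was at the start of the episode above 0.03 m).
It also fails if it takes over 48 s, if anything falls off the work surface, if the arm or the gripper's body presses on something with over 40 N, if the wrist force passes 120 N, or if a joint passes its speed limit or range.

## Working session

There is one attempt and no reset: what is moved stays moved. The work goes in short steps, Python scripts to look and compute and a tool call to move; the robot and the scene stay as the last step left them, time stands still between calls to the robot, and variables do not carry over. Pictures are saved under pics/ and viewed, and the job is handed in when it is done.

Besides the shell and the picture viewer there is one more tool, called after "Request:" in YAML: its name, and indented under it one key for each argument. apply_moves: Moves the arm, as the interface text tells. Its arguments: {"type":"object","properties":{"plan":{"type":"array","items":{"type":"array","items":{"type":"array","items":{"type":"number"}}}},"grip_force":{"type":"number"}},"required":["plan"]}

```bash
mkdir -p pics; ls; cat > h.py <<'E'
import numpy as np, cv2
from plant import arm
def K(p):
    f=p["image"].shape[0]/2/np.tan(np.radians(p["vertical_fov"])/2)
    return np.array([[f,0,p["cx"]],[0,f,p["cy"]],[0,0,1.]])
def proj(p,X):
    return cv2.projectPoints(np.array(X,float).reshape(-1,1,3),np.array(p["rvec"],float),np.array(p["tvec"],float),K(p),None)[0].reshape(-1,2)
def ray(p,xy):
    R=cv2.Rodrigues(np.array(p["rvec"],float))[0]; t=np.array(p["tvec"],float).ravel()
    d=R.T@np.linalg.inv(K(p))@np.array([xy[0],xy[1],1.]); return -R.T@t,d/np.linalg.norm(d)
def onz(p,xy,z):
    o,d=ray(p,xy); return o+d*(z-o[2])/d[2]
def tri(rs):
    A=0;b=0
    for o,d in rs:
        M=np.eye(3)-np.outer(d,d);A=A+M;b=b+M@o
    return np.linalg.solve(A,b)
E
python3 - <<'E'
from h import *
for n in ["scene","top"]:
    p=arm.read_camera(n); cv2.imwrite(f"pics/{n}0.png",p["image"]); print(n,[p[k] for k in p if k!="image"])
    for t in ["axle_grip","axle_mid","axle_tip","axle","rest","stand_axis","roller_center"]:
        print(t,[(np.round(m["xy"],1).tolist(),round(m["p"],2)) for m in arm.mark_of(p,t)][:4])
print(arm.observe())
E
```

```text
pics
scene [46.74168093135021, 320.405268457893, 200.78057943780055, array([ 2.40837761,  0.98840683, -0.30374691]), array([-0.37751586, -0.2930252 ,  1.49773573]), 1]
axle_grip [([258.9, 268.0], 0.75), ([210.3, 258.1], 0.72), ([240.1, 204.7], 0.59), ([350.6, 140.6], 0.32)]
axle_mid [([184.3, 247.5], 0.95), ([244.3, 183.9], 0.74), ([389.1, 162.6], 0.27)]
axle_tip [([154.2, 239.2], 0.91), ([244.8, 160.3], 0.8)]
axle [([243.5, 196.7], 0.88), ([197.7, 252.1], 0.77), ([264.6, 258.6], 0.72), ([390.6, 161.6], 0.67)]
rest [([274.9, 248.1], 0.72), ([415.7, 109.8], 0.62), ([387.7, 162.1], 0.49), ([398.2, 233.7], 0.33)]
stand_axis [([387.8, 162.1], 0.64)]
roller_center [([385.3, 165.9], 0.58)]
top [54.24814123786558, 315.99293331586904, 204.8395891041478, array([ 2.10858319, -2.1233954 ,  0.21930531]), array([-0.01916476,  0.5622522 ,  1.28297406]), 2]
axle_grip [([382.3, 202.8], 0.71), ([398.8, 242.6], 0.53), ([357.8, 259.2], 0.49), ([249.9, 194.5], 0.16)]
axle_mid [([340.4, 277.8], 0.8), ([408.7, 262.6], 0.71), ([359.3, 213.5], 0.52), ([339.4, 223.8], 0.16)]
axle_tip [([337.0, 223.7], 0.79),
[... 314 characters left out ...]
09e+00, -3.83472922e-06,
        1.15521667e+00, -2.39511928e-03]), 'qd': array([-0.00191746, -0.00140731,  0.00164474, -0.00093544, -0.00012423,
       -0.00209844]), 'effort': array([-2.91024617e-04, -5.93699813e+01, -3.34553432e+01,  6.98334631e-02,
        1.58160838e-02, -4.13238979e-05]), 'ee_pos': array([0.27508488, 0.56117769, 0.21457302]), 'eef_rot': array([[ 8.97921505e-01, -1.98074648e-05,  4.40155621e-01],
       [-4.40155621e-01, -4.80954610e-05,  8.97921504e-01],
       [ 3.38393893e-06, -9.99999999e-01, -5.19043157e-05]]), 'wrist_force': array([-0.31941915, -0.26978509,  0.11213596]), 'moment': array([-0.00952558, -0.02120437,  0.00858118]), 'gripper_width': 1.001660926443716}
```

View pics/scene0.png

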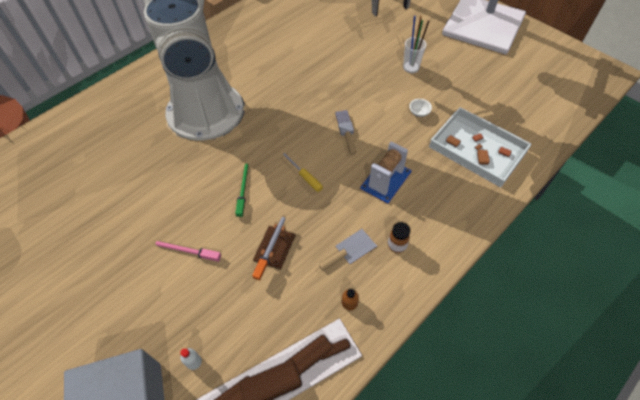

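View pics/top0.png

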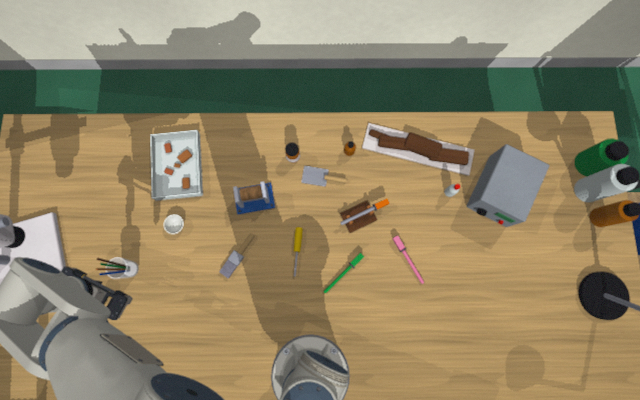

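The scene image shows three axle-like things: orange in the wooden rest (handle at 260,269; top view 382,203), green (240,205; top 358,259) and pink (210,254; top 399,243). The orange one on the wooden rest is the one meant. The stand is at (387,172), and at (252,196) in the top view. I'll confirm this in an enlarged crop and measure.

```bash
python3 - <<'E'
from h import *
s=arm.read_camera("scene"); t=arm.read_camera("top")
a=cv2.resize(s["image"][120:290,220:430],None,fx=3.4,fy=3.4,interpolation=cv2.INTER_CUBIC)[:, :790]
b=cv2.resize(t["image"][160:240,225:405],None,fx=4.4,fy=4.4,interpolation=cv2.INTER_CUBIC)
cv2.imwrite("pics/cs.png",a);cv2.imwrite("pics/ct.png",b)
for n,z in [("axle_grip",.04),("stand_axis",.085),("roller_center",.085),("rest",0),("axle_tip",.04)]:
    ms=[m for m in arm.mark_of(s,n) if m["p"]>.2]; mt=[m for m in arm.mark_of(t,n) if m["p"]>.2]
    print(n,[(np.round(m["xy"],1).tolist(),onz(s,m["xy"],z).round(3).tolist()) for m in ms],[(np.round(m["xy"],1).tolist(),onz(t,m["xy"],z).round(3).tolist()) for m in mt])
for p,ctr in((s,None),(t,None)): print(cv2.Rodrigues(p["rvec"])[0].T@-p["tvec"])
import pickle; pickle.dump((s,t),open("st.pkl","wb"))
E
```

```text
axle_grip [([208.8, 255.4], [0.447, -0.315, 0.04]), ([258.7, 266.5], [0.56, -0.246, 0.04]), ([239.0, 208.6], [0.394, -0.172, 0.04])] [([357.3, 263.1], [0.364, -0.161, 0.04]), ([384.5, 206.4], [0.559, -0.261, 0.04]), ([396.3, 239.6], [0.443, -0.297, 0.04])]
stand_axis [([389.9, 163.0], [0.603, 0.2, 0.085])] [([250.5, 193.3], [0.598, 0.198, 0.085])]
roller_center [([386.1, 164.2], [0.599, 0.19, 0.085])] [([248.9, 193.7], [0.596, 0.203, 0.085]), ([294.0, 151.2], [0.746, 0.052, 0.085]), ([239.8, 247.3], [0.416, 0.228, 0.085])]
rest [([274.2, 249.1], [0.535, -0.176, 0.0]), ([348.9, 142.0], [0.427, 0.23, 0.0]), ([388.8, 162.4], [0.565, 0.256, 0.0])] [([358.0, 219.6], [0.519, -0.172, 0.0])]
axle_tip [([285.2, 216.5], [0.501, -0.101, 0.04])] [([323.0, 291.3], [0.272, -0.044, 0.04]), ([421.5, 282.3], [0.299, -0.374, 0.04]), ([251.8, 196.6], [0.597, 0.201, 0.04])]
[ 1.01932937 -0.4726406   1.09962393]
[ 0.29172355 -0.01758651  1.37007494]
```

View pics/cs.png

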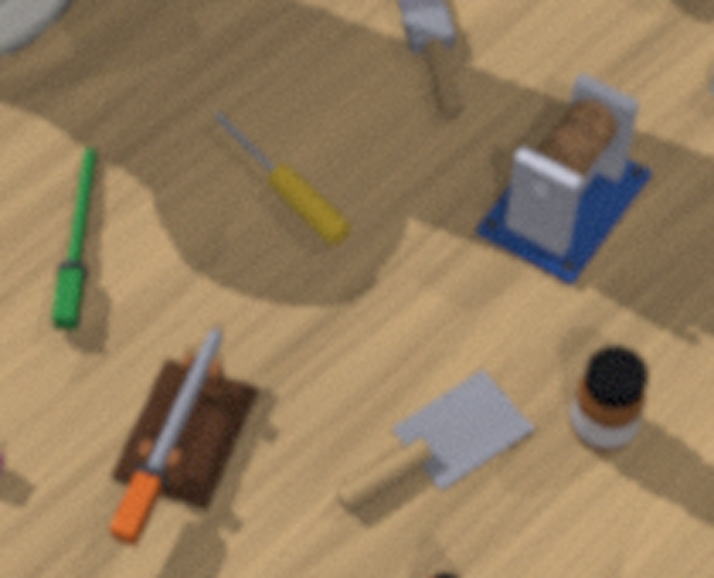

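View pics/ct.png

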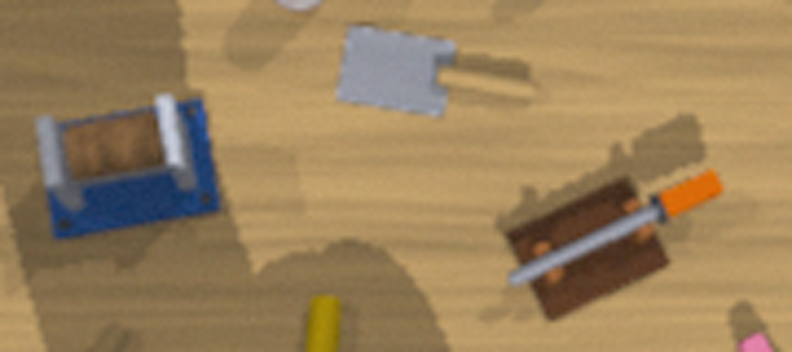

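The crops confirm it: an orange handle (crop 135,505; top crop 690,192), a dark collar and a steel shaft lying in the brown wooden rest. The stand is blue with two aluminium cheeks and a cork roller. Next I'll fit box models to the colour masks for subpixel poses.

```bash
cat > fit.py <<'E'
from h import *
from scipy.optimize import minimize
SS=8
def hullmask(p,polys,roi,shape=None):
    x0,y0,x1,y1=roi
    m=np.zeros(((y1-y0)*SS,(x1-x0)*SS),np.float32)
    for pts,v in polys:
        q=proj(p,pts); h=cv2.convexHull(((q+0.5-[x0,y0])*SS).astype(np.float32)).reshape(-1,2)
        cv2.fillPoly(m,[np.round((h-.5)*16).astype(np.int32)],float(v),shift=4)
    m=cv2.GaussianBlur(m,(0,0),SS*0.5)
    return cv2.resize(m,(x1-x0,y1-y0),interpolation=cv2.INTER_AREA)
def box(x0,x1,y0,y1,z0,z1): return np.array([[x,y,z] for x in(x0,x1) for y in(y0,y1) for z in(z0,z1)],float)
def cyl(r,y0,y1,n=24):
    a=np.linspace(0,2*np.pi,n,endpoint=False); return np.array([[r*np.cos(t),y,r*np.sin(t)] for t in a for y in (y0,y1)])
def Rz(a): c,s=np.cos(a),np.sin(a); return np.array([[c,-s,0],[s,c,0],[0,0,1.]])
def place(P,x,y,z,a): return P@Rz(a).T+[x,y,z]
def stand_polys(p,v):
    x,y,a=v; cam=ray(p,(0,0))[0]
    L=[(place(box(-.047,.047,-.068,.068,0,.01),x,y,0,a),1.)]
    o=[place(box(-.027,.027,-.052,-.04,.01,.106),x,y,0,a),place(box(-.027,.027,.04,.052,.01,.106),x,y,0,a),place(cyl(.022,-.035,.035),x,y,.085,a)]
    return L+[(q,0.) for q in o]
def blue(img):
    i=img.astype(np.float32); return i[...,0]-i[...,2]
def orange(img):
    i=img.astype(np.float32); return i[...,2]-i[...,0]
def fitmask(ps,sig,polyf,rois,v0,step):
    def cost(v):
        c=0
        for p,roi in zip(ps,rois):
            m=hullmask(p,polyf(p,v),roi); o=sig(p["image"])[roi[1]:roi[3],roi[0]:roi[2]]
            A=np.stack([m.ravel(),np.ones(m.size)],1); r=np.linalg.lstsq(A,o.ravel(),rcond=None)
            c+=float(np.sum((A@r[0]-o.ravel())**2))/o.var()/o.size
        return c
    n=len(v0); sim=np.vstack([v0]+[np.array(v0)+np.eye(n)[i]*step[i] for i in range(n)])
    r=minimize(cost,v0,method="Nelder-Mead",options=dict(initial_simplex=sim,xatol=1e-5,fatol=1e-6,maxiter=300))
    return r.x,r.fun
def axle_orange(p,v):
    x,y,a=v[:3]; z=v[3] if len(v)>3 else .04
    return [(place(box(-.01,.01,-.025,.025,-.01,.01),x,y,z,a),1.)]
E
python3 - <<'E'
from fit import *
import pickle; s,t=pickle.load(open("st.pkl","rb"))
def roi(p,X,r): c=proj(p,X)[0].astype(int); return (c[0]-r,c[1]-r,c[0]+r,c[1]+r)
st=[.60,.2,-.1]
for nm,ps in(("s",[s]),("t",[t]),("both",[s,t])):
    print("stand",nm,fitmask(ps,blue,stand_polys,[roi(p,[.6,.2,.05],32) for p in ps],st,[.01,.01,.1]))
d=np.array([.501,-.101])-np.array([.56,-.25]); a0=np.arctan2(-d[0],d[1]); print(a0)
# orange: saturate feature
f=lambda im: np.clip(im[...,2].astype(np.float32)-1.0*im[...,0]-90,0,60)
for nm,ps in(("s",[s]),("t",[t]),("both",[s,t])):
    print("axle",nm,fitmask(ps,f,axle_orange,[roi(p,[.56,-.252,.04],14) for p in ps],[.56,-.252,a0],[.01,.01,.1]))
E
```

```text
stand s (array([0.59754505, 0.20193764, 0.17976008]), np.float64(0.32006552815437317))
stand t (array([0.59980745, 0.19949385, 0.18687593]), np.float64(0.20830288529396057))
stand both (array([0.59915112, 0.20016565, 0.1808818 ]), np.float64(0.5437285304069519))
0.3770301454602172
axle s (array([ 0.56576219, -0.24904057,  0.38749787]), np.float64(0.30345261809053387))
axle t (array([ 0.5694959 , -0.25269404,  0.44153531]), np.float64(0.0838751219158244))
axle both (array([ 0.56856878, -0.25176571,  0.45199363]), np.float64(0.4343403101774487))
```

```bash
cat >> fit.py <<'E'
def overlay(p,lines,roi,k,fn):
    x0,y0,x1,y1=roi; im=cv2.resize(p["image"][y0:y1,x0:x1],None,fx=k,fy=k,interpolation=cv2.INTER_CUBIC)
    for P,c in lines:
        q=((proj(p,P)+.5-[x0,y0])*k-.5); h=q if len(P)==2 else cv2.convexHull(q.astype(np.float32)).reshape(-1,2)
        cv2.polylines(im,[np.round(h*16).astype(np.int32)],len(P)>2,c,1,cv2.LINE_AA,shift=4)
    return im
E
python3 - <<'E'
from fit import *
import pickle; s,t=pickle.load(open("st.pkl","rb"))
out=[]
for p in(s,t):
    for c,v in (("st",(.5992,.2002,.181)),("ax",(.5686,-.2518,.44))):
        if c=="st":
            L=[(q,(0,255,255) if w else (0,0,255)) for q,w in stand_polys(p,v)]; ctr=[.6,.2,.05]
        else:
            x,y,a=v; L=[(q,(0,255,0)) for q,w in axle_orange(p,v)]+[(place(cyl(.006,.03,.16),x,y,.04,a),(255,0,255))]; ctr=[.54,-.2,.04]
        q=proj(p,ctr)[0].astype(int); out.append(overlay(p,L,(q[0]-33,q[1]-24,q[0]+33,q[1]+24),6,None))
cv2.imwrite("pics/ov.png",np.vstack([np.hstack(out[:2]),np.hstack(out[2:])]))
E
```

```text
(no output)
```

View pics/ov.png

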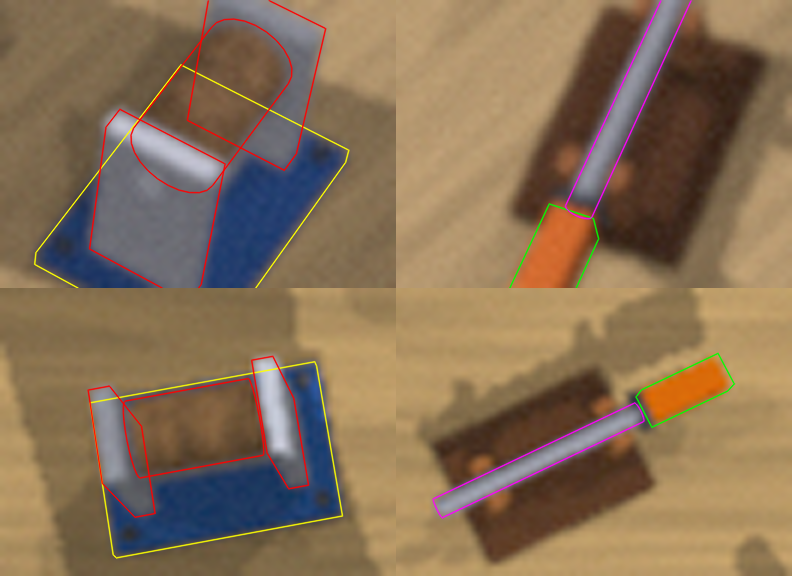

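The overlay agrees to about 1 px: the stand is near (0.599, 0.200) with yaw 0.18, and the axle handle near (0.568, -0.252) with yaw 0.44. I'll move above the handle next.

```bash
cat > go.py <<'E'
from h import *
import sys
def plan(target,xdir_deg,step=0.9,maxyaw=0.95):
    o=arm.observe(); p=np.array(o["ee_pos"]); R=np.array(o["eef_rot"])
    th=np.arctan2(R[1,0],R[0,0]); d=np.radians(xdir_deg)-th; d=(d+np.pi)%(2*np.pi)-np.pi
    T=np.array(target,float)
    dist=np.linalg.norm(T-p); n=int(max(1,np.ceil(dist/.05/step),np.ceil(abs(np.degrees(d))/8/maxyaw)))
    rows=[]
    for i in range(n):
        a=th+d*i/n; x=np.array([np.cos(a),np.sin(a),0]); y=np.array([0,0,-1.]); z=np.cross(x,y)
        D=(T-p)/n/.05; rows.append([round(float(v),3) for v in (D@x,D@y,D@z,-np.degrees(d)/n/8)])
    print("t",round(o["time"],2),"pos",p.round(4),"xdeg",round(np.degrees(th),2),"w",round(o["gripper_width"],3),"F",np.round(o["wrist_force"],2), "M",np.round(o["moment"],2),"tilt",R[:,1].round(4))
    for r in rows: print(r)
if __name__=="__main__": plan([float(v) for v in sys.argv[1:4]],float(sys.argv[4]),*(float(v) for v in sys.argv[5:]))
E
python3 go.py .568 -.252 .215 -64.8
```

```text
t 1.4 pos [0.2751 0.5612 0.2146] xdeg -26.11 w 1.003 F [-0.09 -0.47 -0.06] M [ 0.03 -0.04  0.03] tilt [-0. -0. -1.]
[0.621, -0.0, -0.601, 0.242]
[0.641, -0.0, -0.58, 0.242]
[0.66, -0.0, -0.558, 0.242]
[0.679, -0.0, -0.535, 0.242]
[0.696, -0.0, -0.512, 0.242]
[0.713, -0.0, -0.488, 0.242]
[0.729, -0.0, -0.464, 0.242]
[0.744, -0.0, -0.439, 0.242]
[0.759, -0.0, -0.414, 0.242]
[0.772, -0.0, -0.388, 0.242]
[0.785, -0.0, -0.362, 0.242]
[0.797, -0.0, -0.335, 0.242]
[0.808, -0.0, -0.308, 0.242]
[0.818, -0.0, -0.28, 0.242]
[0.827, -0.0, -0.253, 0.242]
[0.835, -0.0, -0.225, 0.242]
[0.842, -0.0, -0.196, 0.242]
[0.848, -0.0, -0.168, 0.242]
[0.853, -0.0, -0.139, 0.242]
[0.857, -0.0, -0.11, 0.242]
```

Request:
apply_moves:
  plan:
    - [[0.62, 0, -0.6, 0.24, 1], [0.64, 0, -0.58, 0.24, 1], [0.66, 0, -0.56, 0.24, 1], [0.68, 0, -0.53, 0.24, 1], [0.7, 0, -0.51, 0.24, 1]]
  grip_force: 55

```text
time: 2.02
ee_pos: [0.3491, 0.3569, 0.2147]
eef_rot: [[0.811, 0.0, 0.584], [-0.584, 0.0, 0.811], [0.0, -1.0, 0.0]]
wrist_force: [0.8, -0.7, 0.1]
gripper_width: 1.001
```

Request:
apply_moves:
  plan:
    - [[0.71, 0, -0.49, 0.24, 1], [0.73, 0, -0.46, 0.24, 1], [0.74, 0, -0.44, 0.24, 1], [0.76, 0, -0.41, 0.24, 1], [0.77, 0, -0.39, 0.24, 1]]

```text
time: 2.65
ee_pos: [0.4226, 0.1541, 0.2148]
eef_rot: [[0.703, 0.001, 0.712], [-0.712, 0.0, 0.703], [0.0, -1.0, 0.001]]
wrist_force: [1.6, -0.5, -0.4]
gripper_width: 0.996
```

Request:
apply_moves:
  plan:
    - [[0.79, 0, -0.36, 0.24, 1], [0.8, 0, -0.33, 0.24, 1], [0.81, 0, -0.31, 0.24, 1], [0.82, 0, -0.28, 0.24, 1], [0.83, 0, -0.25, 0.24, 1]]

```text
time: 3.28
ee_pos: [0.4972, -0.0495, 0.2148]
eef_rot: [[0.574, 0.001, 0.819], [-0.819, 0.0, 0.574], [0.0, -1.0, 0.001]]
wrist_force: [-0.5, -0.3, 0.7]
gripper_width: 0.998
```

Request:
apply_moves:
  plan:
    - [[0.83, 0, -0.22, 0.24, 1], [0.84, 0, -0.2, 0.24, 1], [0.85, 0, -0.17, 0.24, 1], [0.85, 0, -0.14, 0.24, 1], [0.86, 0, -0.11, 0.24, 1]]

```text
time: 3.9
ee_pos: [0.571, -0.2524, 0.2146]
eef_rot: [[0.429, 0.0, 0.903], [-0.903, 0.0, 0.429], [0.0, -1.0, 0.0]]
wrist_force: [-0.0, -0.5, 1.4]
gripper_width: 1.0
```

```bash
python3 go.py .567 -.250 .10 -64.8
python3 - <<'E'
from fit import *
out=[]
for n in("scene","top"):
    p=arm.read_camera(n); q=proj(p,[.55,-.22,.1])[0].astype(int)
    out.append(cv2.resize(p["image"][max(0,q[1]-60):q[1]+60,q[0]-60:q[0]+60],(390,390),interpolation=cv2.INTER_CUBIC))
cv2.imwrite("pics/a1.png",np.hstack(out))
E
```

```text
t 3.9 pos [ 0.571  -0.2524  0.2146] xdeg -64.59 w 1.0 F [-0.05 -0.5   1.44] M [-0.   -0.02  0.  ] tilt [ 2.e-04  0.e+00 -1.e+00]
[-0.026, 0.764, -0.017, 0.009]
[-0.026, 0.764, -0.017, 0.009]
[-0.026, 0.764, -0.017, 0.009]
```

View pics/a1.png

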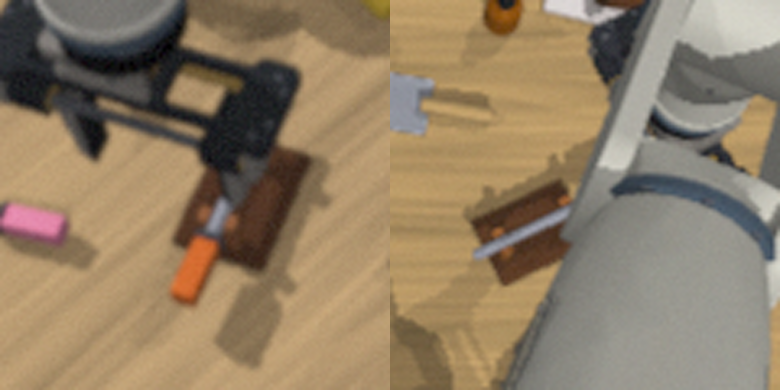

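The gripper is over the orange handle (left crop 195,268) and clear of the pink decoy. I'll descend to the grasp height.

Request:
apply_moves:
  plan:
    - [[-0.02, 0.9, -0.02, 0, 1], [-0.02, 0.9, -0.02, 0, 1], [-0.02, 0.9, 0, 0, 1], [0, 0.8, 0, 0, 1], [0, 0.3, 0, 0, 1]]

```text
time: 4.62
ee_pos: [0.5659, -0.2477, 0.0225]
eef_rot: [[0.431, -0.003, 0.902], [-0.902, 0.002, 0.431], [-0.003, -1.0, -0.002]]
wrist_force: [0.5, 0.2, 0.5]
gripper_width: 1.004
```

```bash
python3 go.py .567 -.250 .022 -64.8
python3 - <<'E'
from fit import *
out=[]
for n in("scene","top"):
    p=arm.read_camera(n); q=proj(p,[.55,-.22,.1])[0].astype(int)
    out.append(cv2.resize(p["image"][max(0,q[1]-60):q[1]+60,q[0]-60:q[0]+60],(390,390),interpolation=cv2.INTER_CUBIC))
cv2.imwrite("pics/a2.png",np.hstack(out))
E
```

```text
t 4.62 pos [ 0.5659 -0.2477  0.0225] xdeg -64.48 w 1.004 F [0.47 0.18 0.54] M [ 0.    0.05 -0.01] tilt [-0.0034  0.0017 -1.    ]
[0.051, 0.01, 0.001, 0.04]
```

View pics/a2.png

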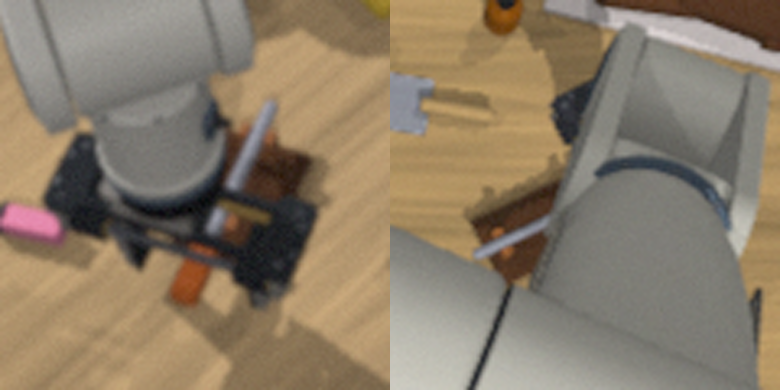

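The handle lies between the fingers and the pink part is untouched. Closing now.

Request:
apply_moves:
  plan:
    - [[0.05, 0, 0, 0.04, -1], [0, 0, 0, 0, -1], [0, 0, 0, 0, -1], [0, 0, 0, 0, -1], [0, 0, 0, 0, -1]]
  grip_force: 55

```text
time: 5.35
ee_pos: [0.5686, -0.2514, 0.0247]
eef_rot: [[0.425, 0.0, 0.905], [-0.905, -0.0, 0.425], [0.0, -1.0, 0.0]]
wrist_force: [0.4, 0.1, -1.0]
gripper_width: 0.48
```

Request:
apply_moves:
  plan:
    - [[0, 0, 0, 0, -1], [0, 0, 0, 0, -1]]

```text
time: 5.6
ee_pos: [0.5686, -0.2514, 0.0245]
eef_rot: [[0.425, -0.0, 0.905], [-0.905, 0.0, 0.425], [-0.0, -1.0, -0.0]]
wrist_force: [-0.4, 0.9, 0.1]
gripper_width: 0.261
```

```bash
python3 go.py .567 -.250 .022 -64.8
```

```text
t 5.6 pos [ 0.5686 -0.2514  0.0245] xdeg -64.84 w 0.261 F [-0.39  0.95  0.09] M [-0.1   0.03  0.03] tilt [-1.e-04  1.e-04 -1.e+00]
[-0.038, 0.051, -0.017, -0.004]
```

Request:
apply_moves:
  plan:
    - [[0, 0.07, 0, 0, -0.45], [0, 0, 0, 0, -1], [0, 0, 0, 0, -1], [0, 0, 0, 0, -1], [0, 0, 0, 0, -1]]

```text
time: 6.22
ee_pos: [0.5678, -0.2513, 0.0207]
eef_rot: [[0.425, -0.002, 0.905], [-0.905, 0.0, 0.425], [-0.001, -1.0, -0.001]]
wrist_force: [-4.7, -2.6, -2.5]
gripper_width: 0.211
```

```bash
python3 go.py .567 -.250 .022 -64.8
```

```text
t 6.22 pos [ 0.5678 -0.2513  0.0207] xdeg -64.83 w 0.211 F [-4.69 -2.57 -2.49] M [-0.55  0.79  0.18] tilt [-1.5e-03  3.0e-04 -1.0e+00]
[-0.03, -0.026, -0.002, -0.003]
```

Gripped at 19.4 mm. Lift.

Request:
apply_moves:
  plan:
    - [[0, -0.4, 0, 0, -1], [0, -0.8, 0, 0, -1], [0, -0.8, 0, 0, -1], [0, -0.4, 0, 0, -1], [0, 0, 0, 0, -1]]

```text
time: 6.85
ee_pos: [0.5708, -0.2519, 0.1445]
eef_rot: [[0.425, 0.006, 0.905], [-0.905, -0.002, 0.425], [0.004, -1.0, 0.005]]
wrist_force: [-0.1, -1.1, -1.8]
gripper_width: 0.21
```

```bash
python3 go.py .644 -.046 .13 -79.6 0.6
```

```text
t 6.85 pos [ 0.5708 -0.2519  0.1445] xdeg -64.84 w 0.21 F [-0.13 -1.14 -1.84] M [-0.13 -0.01 -0.03] tilt [ 0.0059 -0.002  -1.    ]
[-0.388, 0.036, 0.384, 0.231]
[-0.4, 0.036, 0.372, 0.231]
[-0.412, 0.036, 0.359, 0.231]
[-0.423, 0.036, 0.345, 0.231]
[-0.434, 0.036, 0.331, 0.231]
[-0.445, 0.036, 0.317, 0.231]
[-0.455, 0.036, 0.303, 0.231]
[-0.464, 0.036, 0.288, 0.231]
```

Request:
apply_moves:
  plan:
    - [[-0.39, 0.04, 0.38, 0.23, -1], [-0.4, 0.04, 0.37, 0.23, -1], [-0.41, 0.04, 0.36, 0.23, -1], [-0.42, 0.04, 0.35, 0.23, -1], [-0.43, 0.04, 0.33, 0.23, -1]]

```text
time: 7.48
ee_pos: [0.6145, -0.1219, 0.1304]
eef_rot: [[0.274, -0.0, 0.962], [-0.962, 0.0, 0.274], [-0.001, -1.0, -0.0]]
wrist_force: [-0.5, -0.4, -0.1]
gripper_width: 0.211
```

Request:
apply_moves:
  plan:
    - [[-0.44, 0.03, 0.32, 0.23, -1], [-0.45, 0.03, 0.3, 0.23, -1], [-0.46, 0.03, 0.29, 0.23, -1], [0, 0, 0, 0, -1], [0, 0, 0, 0, -1]]

```text
time: 8.1
ee_pos: [0.6416, -0.0468, 0.1261]
eef_rot: [[0.182, -0.001, 0.983], [-0.983, -0.0, 0.182], [-0.0, -1.0, -0.001]]
wrist_force: [0.0, 0.6, -1.7]
gripper_width: 0.212
```

```bash
python3 go.py .644 -.046 .067 -79.6 0.6
python3 - <<'E'
from fit import *
import pickle
out=[];ps=[]
for n in("scene","top"):
    p=arm.read_camera(n); ps.append(p); q=proj(p,[.62,.06,.1])[0].astype(int)
    out.append(cv2.resize(p["image"][max(0,q[1]-50):q[1]+50,q[0]-65:q[0]+65],(780,600),interpolation=cv2.INTER_CUBIC))
pickle.dump(ps,open("st1.pkl","wb"))
cv2.imwrite("pics/b1.png",out[0]);cv2.imwrite("pics/b2.png",out[1])
E
```

```text
t 8.1 pos [ 0.6416 -0.0468  0.1261] xdeg -79.51 w 0.212 F [ 0.01  0.64 -1.69] M [-0.13  0.    0.04] tilt [-7.e-04 -1.e-04 -1.e+00]
[-0.003, 0.591, 0.025, 0.006]
[-0.003, 0.591, 0.025, 0.006]
```

View pics/b1.png

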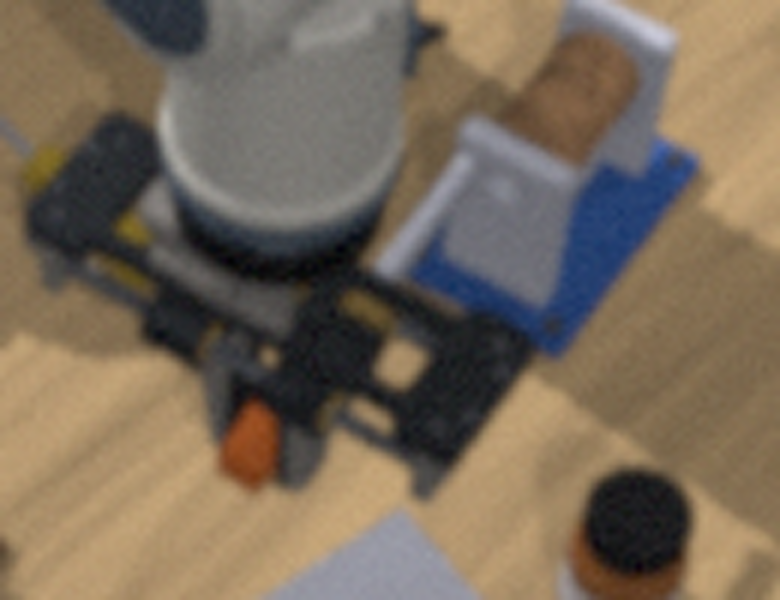

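View pics/b2.png

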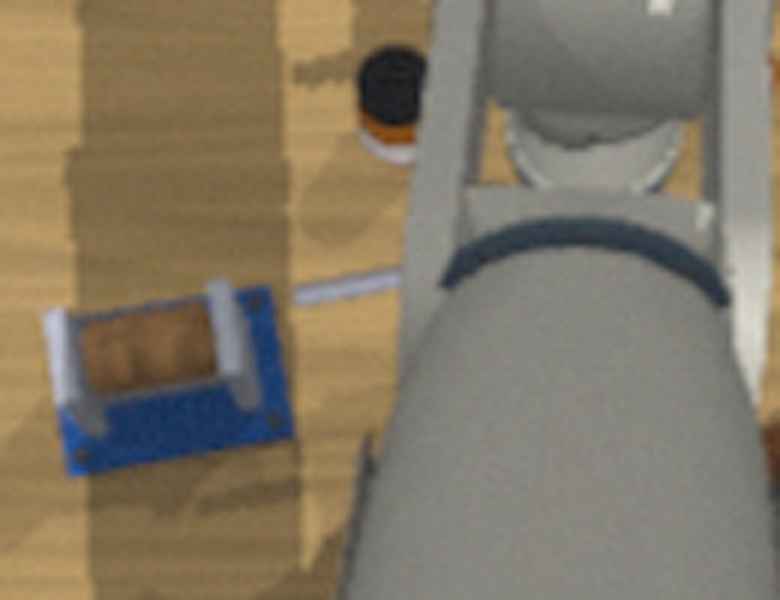

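Request:
apply_moves:
  plan:
    - [[0, 0.6, 0.03, 0, -1], [0, 0.6, 0.02, 0, -1], [0, 0, 0, 0, -1], [0, 0, 0, 0, -1]]

```text
time: 8.7
ee_pos: [0.6449, -0.0466, 0.0676]
eef_rot: [[0.181, 0.001, 0.984], [-0.984, -0.0, 0.181], [0.0, -1.0, 0.001]]
wrist_force: [-0.6, -0.5, -1.3]
gripper_width: 0.212
```

```bash
python3 go.py .644 -.046 .066 -79.6 0.6
python3 - <<'E'
from fit import *
import pickle
s,t=ps=[arm.read_camera(n) for n in("scene","top")]
pickle.dump(ps,open("st2.pkl","wb"))
def roi(p,X,r): c=proj(p,X)[0].astype(int); return (c[0]-r,c[1]-r,c[0]+r,c[1]+r)
for nm,pp in(("s",[s]),("t",[t]),("both",[s,t])):
    print("stand",nm,fitmask(pp,blue,stand_polys,[roi(p,[.6,.2,.05],30) for p in pp],[.6,.2,.18],[.005,.005,.05]))
out=[]
o=arm.observe(); g=np.array(o["ee_pos"])+[0,0,.0193]; a=.181
for p in ps:
    v=(.5992,.2002,.181)
    L=[(q,(0,255,255) if w else (0,0,255)) for q,w in stand_polys(p,v)]+[(place(cyl(.006,.03,.16),*g,a),(255,0,255))]
    L+=[(place(np.array([[0,-.2,0],[0,.052,0]]),.5992,.2002,.085,.181),(0,255,0))]
    q=proj(p,[.62,.13,.08])[0].astype(int); out.append(overlay(p,L,(q[0]-40,q[1]-36,q[0]+40,q[1]+36),8,None))
cv2.imwrite("pics/c1.png",out[0]);cv2.imwrite("pics/c2.png",out[1])
E
```

```text
t 8.7 pos [ 0.6449 -0.0466  0.0676] xdeg -79.59 w 0.212 F [-0.63 -0.51 -1.29] M [-0.14  0.03 -0.03] tilt [ 9.e-04 -1.e-04 -1.e+00]
[-0.015, 0.031, -0.016, 0.002]
stand s (array([0.59776066, 0.20105046, 0.16735717]), np.float64(0.42665281891822815))
stand t (array([0.59968188, 0.19936594, 0.18172365]), np.float64(0.22324138879776))
stand both (array([0.59885091, 0.19991428, 0.18698423]), np.float64(0.6616954803466797))
```

View pics/c1.png

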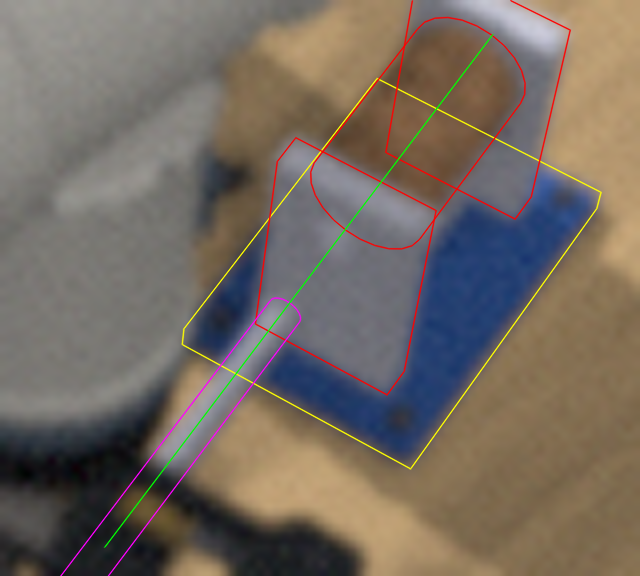

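View pics/c2.png

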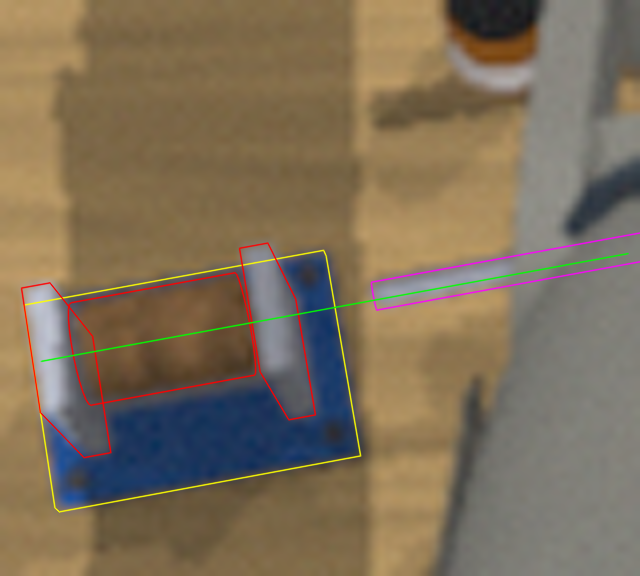

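```bash
cat > prof.py <<'E'
from fit import *
from scipy.ndimage import map_coordinates
def prof(p,g,a,ys,half=4):
    # for axle at grip point g,yaw a : perpendicular profile of B-R; centroid of shaft
    sig=cv2.GaussianBlur(blue(p["image"]),(0,0),.6); res=[]
    u=np.array([-np.sin(a),np.cos(a),0])
    for y in ys:
        c=proj(p,g+u*y)[0]; c2=proj(p,g+u*(y+.005))[0]; e=(c2-c)/np.linalg.norm(c2-c); n=np.array([-e[1],e[0]])
        k=np.arange(-half,half+.01,.25); q=c+k[:,None]*n
        v=map_coordinates(sig,[q[:,1],q[:,0]],order=1)
        res.append((y,c,n,k,v))
    return res
E
python3 - <<'E'
from prof import *
import pickle
s,t=pickle.load(open("st2.pkl","rb"))
g=np.array([.6449,-.0466,.0869]); a=.1815
for nm,p in(("s",s),("t",t)):
    for y,c,n,k,v in prof(p,g,a,np.arange(.10,.165,.006)):
        print(nm,round(y,3),c.round(1),n.round(2),v[::2].round(0).astype(int))
E
```

```text
s 0.1 [359.9 200.2] [0.8 0.6] [-27 -33 -33 -30 -21 -11  -2   5   9   9   7   3  -7 -18 -30 -41 -50]
s 0.106 [361.1 198.6] [0.8 0.6] [-41 -45 -46 -41 -29 -17  -6   3   8   9   7   0 -10 -23 -35 -47 -55]
s 0.112 [362.4 197. ] [0.8 0.6] [-52 -54 -53 -43 -31 -18  -7   3   7   8   6   0 -10 -23 -37 -49 -56]
s 0.118 [363.6 195.4] [0.8 0.6] [-57 -57 -53 -43 -31 -18  -6   3   7   9   6  -1 -12 -25 -39 -50 -58]
s 0.124 [364.8 193.8] [0.8 0.6] [-44 -45 -40 -30 -20 -10   0   5   8   9   5   0  -9 -22 -34 -44 -52]
s 0.13 [366.  192.2] [0.8 0.6] [  8   7   8   9   8  10  12  11  11  10   9   6   1  -6 -11 -19 -25]
s 0.136 [367.2 190.7] [0.8 0.6] [49 45 41 36 29 24 19 16 14 13 12 14 17 20 25 30 34]
s 0.142 [368.3 189.1] [0.8 0.6] [36 38 38 33 28 22 18 15 13 13 14 16 20 29 39 49 58]
s 0.148 [369.5 187.5] [0.8 0.6] [40 39 37 31 25 21 18 15 13 12 12 14 18 24 33 41 49]
s 0.154 [370.7 186. ] [0.8 0.6] [41 34 28 22 18 15 13 12 10 10 11 11 13 16 19 20 23]
s 0.16 [371.9 184.4] [0.8 0.6] [28 22 18 14 13 12 12 11 10 10  9  9 10  9  9  9  8]
t 0.1 [293.8 184.5] [-0.18 -0.98] [-14 -16 -16 -17 -15 -13  -9  -4 
[... 394 characters left out ...]
8 -79 -78 -74 -63 -45 -26  -7   5   7   4  -9 -25 -46 -65 -74 -80]
t 0.13 [285.1 186.1] [-0.18 -0.98] [-80 -80 -79 -71 -61 -42 -21  -6   6   8   6  -7 -24 -44 -64 -75 -79]
t 0.136 [283.3 186.5] [-0.18 -0.98] [-81 -82 -80 -75 -60 -43 -21  -1   6  11   4  -4 -24 -44 -60 -75 -78]
t 0.142 [281.6 186.8] [-0.18 -0.98] [-80 -81 -78 -74 -62 -44 -24  -5   6   9   5  -7 -23 -45 -63 -72 -79]
t 0.148 [279.9 187.1] [-0.18 -0.98] [-80 -79 -78 -70 -62 -42 -22  -7   6   7   5  -9 -26 -45 -65 -75 -79]
t 0.154 [278.1 187.4] [-0.18 -0.98] [-77 -78 -76 -72 -58 -43 -21  -2   5   9   1 -10 -30 -49 -63 -76 -78]
t 0.16 [276.4 187.7] [-0.18 -0.98] [-75 -76 -76 -77 -71 -62 -50 -37 -28 -24 -26 -36 -48 -60 -69 -73 -75]
```

```bash
python3 - <<'E'
from prof import *
import pickle
s,t=pickle.load(open("st2.pkl","rb")); s0,t0=pickle.load(open("st.pkl","rb"))
g=np.array([.6449,-.0466,.0869]); a=.1815; u=np.array([-np.sin(a),np.cos(a),0]); n=np.array([np.cos(a),np.sin(a),0])
for nm,p,im,y in(("s",s,.3,.13),("t",t,.38,.13)):
    c=proj(p,g+u*y)[0]; e=proj(p,g+u*(y+.01))[0]-c; e/=np.linalg.norm(e); m=np.array([-e[1],e[0]])
    print(nm,"px/mm lateral",(proj(p,g+u*y+n*.001)[0]-c)@m,"z",(proj(p,g+u*y+[0,0,.001])[0]-c)@m, "meas",im)
L=[]
for off in(0,):
    a=.1815; c=np.array([.5985,.2,0])
    r=np.linspace(0,2*np.pi,24); ring=lambda y:place(np.stack([.0085*np.cos(r),0*r+y,.0085*np.sin(r)],1),c[0],c[1],.085,a)
    L=[(ring(-.052),(0,255,0)),(place(box(-.027,.027,-.052,-.04,.01,.106),c[0],c[1],0,a),(0,0,255)),(place(box(-.027,.027,.04,.052,.01,.106),c[0],c[1],0,a),(0,0,255))]
q=proj(s,[.61,.18,.085])[0].astype(int)
R=(q[0]-20,q[1]-22,q[0]+20,q[1]+20)
cv2.imwrite("pics/d1.png",np.hstack([overlay(s,L,R,10,None),overlay(s,[],R,10,None)]))
E
```

```text
s px/mm lateral 0.3670303241744106 z -0.1056464658998419 meas 0.3
t px/mm lateral 0.2856663989172397 z 0.07623620723070502 meas 0.38
```

View pics/d1.png

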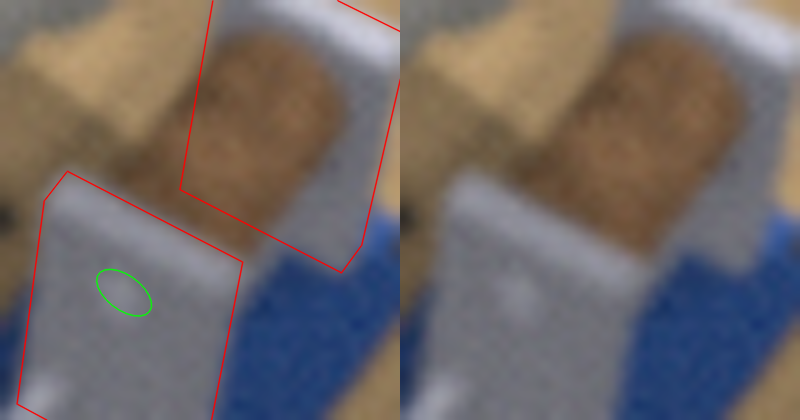

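The axle yaw matches the stand. The cameras show the axle about 1 mm off from where the tool pose puts it, so after applying the same bias to the stand, its axis lies about 1.6 mm to -x and 2 mm below the current axle line. I'll correct that and approach to just short of the cheek.

Request:
apply_moves:
  plan:
    - [[-0.1, 0.04, -0.032, 0, -1], [-0.2, 0, 0, 0, -1], [-0.2, 0, 0, 0, -1], [0, 0, 0, 0, -1], [0, 0, 0, 0, -1]]

```text
time: 9.43
ee_pos: [0.6385, -0.0216, 0.0646]
eef_rot: [[0.182, 0.0, 0.983], [-0.983, -0.0, 0.182], [0.0, -1.0, 0.0]]
wrist_force: [0.2, 0.4, -0.6]
gripper_width: 0.213
```

```bash
python3 go.py .644 -.046 .066 -79.6 0.6 | head -1
python3 - <<'E'
from prof import *
import pickle
s,t=ps=[arm.read_camera(n) for n in("scene","top")]
o=arm.observe(); g=np.array(o["ee_pos"])+[0,0,.0193]; a=.1815
u=np.array([-np.sin(a),np.cos(a),0]); n=np.array([np.cos(a),np.sin(a),0]); print("lat",g@n,"gap",.0887-g@u-.212)
out=[]
for p in ps:
    v=(.5985,.2,.1815)
    L=[(q,(0,255,255) if w else (0,0,255)) for q,w in stand_polys(p,v)[:3]]+[(place(cyl(.006,.03,.16),*g,a),(255,0,255))]
    q=proj(p,[.62,.14,.08])[0].astype(int); R=(q[0]-20,q[1]-20,q[0]+20,q[1]+20); out.append(np.vstack([overlay(p,L,R,7,None),overlay(p,[],R,7,None)]))
cv2.imwrite("pics/e1.png",np.hstack(out))
for nm,p in(("s",s),("t",t)):
    for y,c,nn,k,v in prof(p,g,a,np.arange(.09,.165,.012)):
        print(nm,round(y,3),v[::2].round(0).astype(int))
E
```

```text
t 9.43 pos [ 0.6385 -0.0216  0.0646] xdeg -79.53 w 0.213 F [ 0.16  0.41 -0.58] M [-0.14  0.03 -0.04] tilt [ 1.e-04 -1.e-04 -1.e+00]
lat 0.6240424703270179 gap 0.013477051433291892
s 0.09 [-12 -15 -18 -16 -13  -8  -2   3   5   6   5   3   0  -6 -11 -15 -19]
s 0.102 [-16 -23 -21 -18 -14  -5   2   6   9   9   5  -1 -12 -25 -37 -47 -55]
s 0.114 [34 38 37 34 28 23 18 15 13 12 12 14 17 22 31 36 39]
s 0.126 [39 38 35 30 25 21 17 14 13 12 13 14 18 24 31 37 44]
s 0.138 [31 24 19 15 13 12 11 11 11 11 10 10  9  9  9  9  9]
s 0.15 [ 8  8  8  9 10 12 11 11 10 10 10 10 10 10  9  9  9]
s 0.162 [8 7 7 7 7 7 8 8 9 9 8 8 8 8 8 8 8]
t 0.09 [-7 -7 -7 -7 -8 -8 -8 -8 -8 -8 -8 -8 -8 -8 -8 -8 -8]
t 0.102 [ -8  -9  -9 -10 -10  -9  -8  -8  -8  -8  -8  -9 -11 -15 -19 -21 -23]
t 0.114 [-64 -68 -70 -68 -55 -40 -17   1   6   8   0 -11 -30 -49 -63 -75 -78]
t 0.126 [-76 -76 -75 -65 -55 -34 -13  -2  10   7   3 -13 -31 -51 -70 -76 -80]
t 0.138 [-74 -75 -72 -68 -54 -37 -19  -1   6   8   1 -12 -31 -54 -68 -75 -79]
t 0.15 [-9 -8 -7 -4 -2  1  4  6  8  8  8  7  5  4  2  1  0]
t 0.162 [70 69 68 66 62 54 47 43 40 41 43 49 56 60 62 50 40]
```

View pics/e1.png

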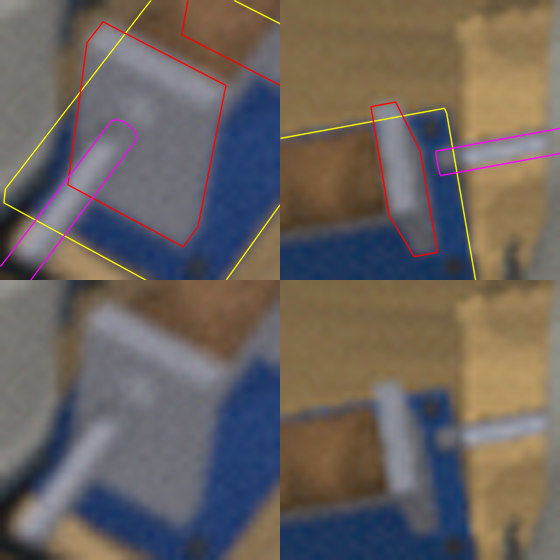

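The shaft line in the scene view (from crop 30,530 to 110,425) points straight at the hole spot at (140,390). I'll advance carefully, checking force.

Request:
apply_moves:
  plan:
    - [[-0.15, 0, 0, 0, -1], [-0.12, 0, 0, 0, -1], [-0.08, 0, 0, 0, -1], [-0.08, 0, 0, 0, -1], [0, 0, 0, 0, -1]]

```text
time: 10.15
ee_pos: [0.6344, -0.0003, 0.0646]
eef_rot: [[0.182, -0.0, 0.983], [-0.983, -0.0, 0.182], [0.0, -1.0, -0.0]]
wrist_force: [0.3, -0.3, -1.6]
gripper_width: 0.214
```

```bash
cat > st.py <<'E'
from h import *
o=arm.observe(); g=np.array(o["ee_pos"])+[0,0,.0193]; a=.1815
u=np.array([-np.sin(a),np.cos(a),0]); n=np.array([np.cos(a),np.sin(a),0]); F=np.array(o["wrist_force"]);M=np.array(o["moment"]);R=np.array(o["eef_rot"])
print("t",round(o["time"],2),"lat %.4f z %.4f tip-past-face %.4f"%(g@n,g[2],g@u+.212-.0887),"F u,n,z",np.round([F@u,F@n,F[2]],1),"M u,n,z",np.round([M@u,M@n,M[2]],2),"xdeg",round(np.degrees(np.arctan2(R[1,0],R[0,0])),2),"xz",R[2,0].round(4),"w",round(o["gripper_width"],3))
E
python3 st.py
```

```text
t 10.15 lat 0.6240 z 0.0839 tip-past-face 0.0085 F u,n,z [-0.3  0.2 -1.6] M u,n,z [-0.01 -0.1  -0.05] xdeg -79.53 xz 0.0 w 0.214
```

The tip is 8 mm inside the hole with no contact force. Continuing.

Request:
apply_moves:
  plan:
    - [[-0.15, 0, 0, 0, -1], [-0.15, 0, 0, 0, -1], [-0.15, 0, 0, 0, -1], [-0.15, 0, 0, 0, -1], [0, 0, 0, 0, -1]]

```text
time: 10.78
ee_pos: [0.6289, 0.0296, 0.0646]
eef_rot: [[0.182, -0.0, 0.983], [-0.983, 0.0, 0.182], [-0.0, -1.0, -0.0]]
wrist_force: [-1.1, 0.0, -0.9]
gripper_width: 0.214
```

```bash
python3 st.py
```

```text
t 10.78 lat 0.6239 z 0.0839 tip-past-face 0.0389 F u,n,z [ 0.2 -1.  -0.9] M u,n,z [ 0.04 -0.1   0.02] xdeg -79.51 xz -0.0001 w 0.214
```

Request:
apply_moves:
  plan:
    - [[-0.2, 0, 0, 0, -1], [-0.2, 0, 0, 0, -1], [-0.2, 0, 0, 0, -1], [-0.2, 0, 0, 0, -1], [0, 0, 0, 0, -1]]

```text
time: 11.4
ee_pos: [0.6216, 0.0691, 0.0646]
eef_rot: [[0.182, -0.0, 0.983], [-0.983, 0.0, 0.182], [-0.0, -1.0, -0.0]]
wrist_force: [-0.4, 0.3, -0.6]
gripper_width: 0.214
```

```bash
python3 st.py
python3 - <<'E'
from prof import *
s,t=ps=[arm.read_camera(n) for n in("scene","top")]
o=arm.observe(); g=np.array(o["ee_pos"])+[0,0,.0193]; a=.1815
out=[]
for p in ps:
    v=(.5985,.2,.1815)
    L=[(q,(0,0,255)) for q,w in stand_polys(p,v)[1:3]]+[(place(cyl(.006,.03,.16),*g,a),(255,0,255))]
    q=proj(p,[.60,.17,.08])[0].astype(int); R=(q[0]-28,q[1]-21,q[0]+28,q[1]+21); out.append(np.vstack([overlay(p,L,R,7,None),overlay(p,[],R,7,None)]))
cv2.imwrite("pics/f1.png",np.hstack(out))
E
```

```text
t 11.4 lat 0.6239 z 0.0839 tip-past-face 0.0791 F u,n,z [ 0.4 -0.3 -0.6] M u,n,z [ 0.01 -0.06  0.  ] xdeg -79.5 xz -0.0001 w 0.214
```

View pics/f1.png

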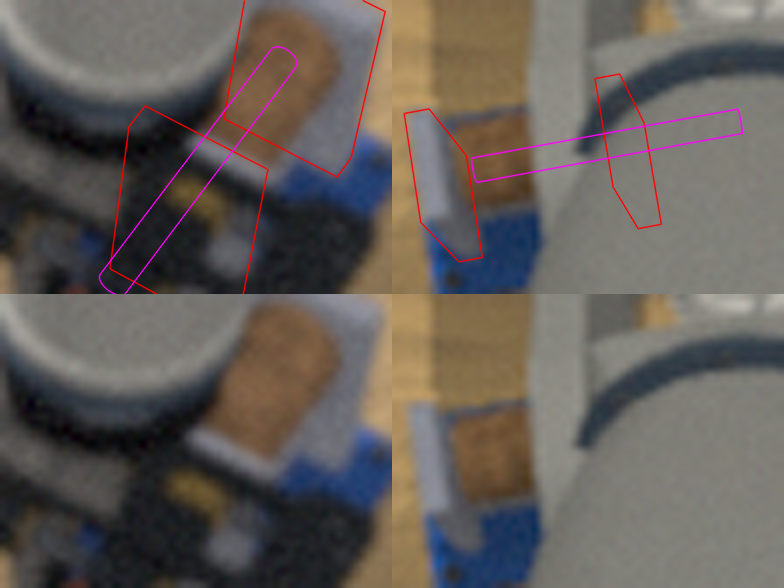

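The tip is inside the roller with no contact. Next is the second cheek, taken slowly.

Request:
apply_moves:
  plan:
    - [[-0.1, 0, 0, 0, -1], [-0.1, 0, 0, 0, -1], [-0.08, 0, 0, 0, -1], [-0.08, 0, 0, 0, -1], [0, 0, 0, 0, -1]]

```text
time: 12.12
ee_pos: [0.6185, 0.0862, 0.0646]
eef_rot: [[0.182, -0.0, 0.983], [-0.983, -0.0, 0.182], [0.0, -1.0, -0.0]]
wrist_force: [0.1, 0.6, -1.0]
gripper_width: 0.21
```

```bash
python3 st.py
```

```text
t 12.12 lat 0.6239 z 0.0839 tip-past-face 0.0965 F u,n,z [ 0.6  0.2 -1. ] M u,n,z [-0.01 -0.13 -0.02] xdeg -79.54 xz 0.0 w 0.21
```

Request:
apply_moves:
  plan:
    - [[-0.1, 0, 0, 0, -1], [-0.1, 0, 0, 0, -1], [-0.1, 0, 0, 0, -1], [-0.1, 0, 0, 0, -1], [0, 0, 0, 0, -1]]

```text
time: 12.75
ee_pos: [0.6148, 0.106, 0.0646]
eef_rot: [[0.182, -0.0, 0.983], [-0.983, 0.0, 0.182], [-0.0, -1.0, 0.0]]
wrist_force: [0.1, 0.5, -1.0]
gripper_width: 0.21
```

```bash
python3 st.py
```

```text
t 12.75 lat 0.6239 z 0.0839 tip-past-face 0.1166 F u,n,z [ 0.4  0.2 -1. ] M u,n,z [ 0.05 -0.14  0.06] xdeg -79.53 xz -0.0 w 0.21
```

Through the second cheek with no force. Pushing the last 13 mm until the collar makes contact.

Request:
apply_moves:
  plan:
    - [[-0.1, 0, 0, 0, -1], [-0.06, 0, 0, 0, -1], [-0.04, 0, 0, 0, -1], [-0.02, 0, 0, 0, -1], [0, 0, 0, 0, -1]]

```text
time: 13.38
ee_pos: [0.613, 0.1161, 0.0646]
eef_rot: [[0.181, 0.0, 0.983], [-0.983, -0.0, 0.181], [0.0, -1.0, -0.0]]
wrist_force: [0.5, -1.9, -0.1]
gripper_width: 0.211
```

```bash
python3 st.py
```

```text
t 13.38 lat 0.6238 z 0.0839 tip-past-face 0.1268 F u,n,z [-1.9  0.1 -0.1] M u,n,z [ 0.1  -0.54  0.01] xdeg -79.55 xz 0.0004 w 0.211
```

Request:
apply_moves:
  plan:
    - [[-0.02, 0, 0, 0, -1], [-0.02, 0, 0, 0, -1], [0, 0, 0, 0, -1]]

```text
time: 13.75
ee_pos: [0.6129, 0.1162, 0.0646]
eef_rot: [[0.182, 0.0, 0.983], [-0.983, -0.003, 0.182], [0.003, -1.0, -0.0]]
wrist_force: [2.1, -11.7, -0.0]
gripper_width: 0.213
```

```bash
python3 st.py
```

```text
t 13.75 lat 0.6238 z 0.0839 tip-past-face 0.1270 F u,n,z [-11.9  -0.   -0. ] M u,n,z [ 0.19 -2.22 -0.07] xdeg -79.53 xz 0.0028 w 0.213
```

Axial force is 12 N and motion has stopped, so the collar is against the cheek. I'll ease the preload and open.

Request:
apply_moves:
  plan:
    - [[0.03, 0, 0, 0, -1], [0, 0, 0, 0, -1], [0, 0, 0, 0, -0.2], [0, 0, 0, 0, -0.1], [0, 0, 0, 0, -0.1]]

```text
time: 14.38
ee_pos: [0.6128, 0.1173, 0.0646]
eef_rot: [[0.181, 0.0, 0.983], [-0.983, 0.0, 0.181], [-0.0, -1.0, 0.0]]
wrist_force: [-0.0, -0.4, 0.0]
gripper_width: 0.449
```

Request:
apply_moves:
  plan:
    - [[0, 0, 0, 0, -0.1], [0, 0, 0, 0, -0.1]]

```text
time: 14.62
ee_pos: [0.6128, 0.117, 0.0646]
eef_rot: [[0.181, -0.0, 0.983], [-0.983, 0.0, 0.181], [-0.0, -1.0, 0.0]]
wrist_force: [-0.6, 0.2, 0.1]
gripper_width: 0.454
```

```bash
python3 st.py
```

```text
t 14.62 lat 0.6239 z 0.0839 tip-past-face 0.1278 F u,n,z [ 0.3 -0.6  0.1] M u,n,z [ 0.07 -0.03  0.01] xdeg -79.55 xz -0.0001 w 0.454
```

Released. I'll rise straight up, then step aside to look.

Request:
apply_moves:
  plan:
    - [[0, -0.4, 0, 0, -0.1], [0, -0.8, 0, 0, -0.1], [0, -0.9, 0, 0, -0.1], [0, -0.9, 0, 0, -0.1], [0, -0.6, 0, 0, -0.1]]

```text
time: 15.25
ee_pos: [0.6135, 0.117, 0.2487]
eef_rot: [[0.181, 0.004, 0.983], [-0.983, 0.001, 0.181], [-0.0, -1.0, 0.004]]
wrist_force: [-0.1, -0.7, 0.2]
gripper_width: 0.45
```

Request:
apply_moves:
  plan:
    - [[0.8, -0.3, -0.4, 0, -0.1], [0.9, 0, -0.5, 0, -0.1], [0.9, 0, -0.5, 0, -0.1], [0.9, 0, -0.5, 0, -0.1], [0.9, 0, -0.5, 0, -0.1]]

```text
time: 15.88
ee_pos: [0.5341, -0.1227, 0.2613]
eef_rot: [[0.181, 0.002, 0.983], [-0.983, -0.0, 0.181], [0.001, -1.0, 0.002]]
wrist_force: [-0.5, 0.4, -0.7]
gripper_width: 0.45
```

```bash
python3 - <<'E'
from prof import *
s,t=ps=[arm.read_camera(n) for n in("scene","top")]
a=.1815; out=[];raw=[]
for p in ps:
    v=(.5985,.2,a); c=place(np.array([[0,-.082,-.0025]]),.5985,.2,.085,a)[0]
    L=[(q,(0,0,255)) for q,w in stand_polys(p,v)[1:3]]+[(place(cyl(.006,.03,.16),*c,a),(255,0,255)),(place(box(-.01,.01,-.025,.025,-.01,.01),*c,a),(0,255,0))]
    q=proj(p,[.60,.17,.08])[0].astype(int); R=(q[0]-28,q[1]-21,q[0]+28,q[1]+21); out.append(np.vstack([overlay(p,L,R,7,None),overlay(p,[],R,7,None)]))
cv2.imwrite("pics/g1.png",np.hstack(out)); cv2.imwrite("pics/g2.png",s["image"]); print(arm.observe()["ee_pos"])
for n in("axle_mid","stand_axis","roller_center","axle_grip"):
  for p in ps: print(n,[(np.round(m["xy"],1).tolist(),round(m["p"],2)) for m in arm.mark_of(p,n)][:3], proj(p,place(np.array([[0,-.082 if n=="axle_grip" else 0,0.]]),.5985,.2,.085,a)).round(1))
f=lambda im: np.clip(im[...,2].astype(np.float32)-1.0*im[...,0]-90,0,60)
def po(p,v): return axle_orange(p,list(v)+[.0825])
def roi(p,X,r): c=proj(p,X)[0].astype(int); return (c[0]-r,c[1]-r,c[0]+r,c[1]+r)
for pp in([s],[t],ps):
    print(fitmask(pp,f,po,[roi(p,[.613,.119,.083],11) for p in pp],[.613,.119,a],[.005,.005,.05]))
E
```

```text
[ 0.53332133 -0.12489309  0.26118073]
axle_mid [([183.4, 249.5], 0.71), ([242.1, 182.8], 0.66), ([389.3, 162.2], 0.63)] [[388.6 162. ]]
axle_mid [([408.7, 260.2], 0.7)] [[249.9 193.1]]
stand_axis [([387.0, 165.9], 0.72), ([388.4, 163.7], 0.57)] [[388.6 162. ]]
stand_axis [([252.2, 194.3], 0.71)] [[249.9 193.1]]
roller_center [([388.2, 165.6], 0.58)] [[388.6 162. ]]
roller_center [] [[249.9 193.1]]
axle_grip [([239.3, 208.0], 0.88), ([205.7, 257.4], 0.84), ([375.3, 182.9], 0.66)] [[373.2 182.4]]
axle_grip [([398.7, 243.5], 0.61), ([274.5, 185.8], 0.5)] [[273.9 188.7]]
(array([0.61365934, 0.1170331 , 0.28240852]), np.float64(0.5228946964564142))
(array([0.61592373, 0.11635251, 0.20297435]), np.float64(0.18803537145328234))
(array([0.61504267, 0.11628955, 0.2291262 ]), np.float64(0.7318254046403896))
```

View pics/g1.png

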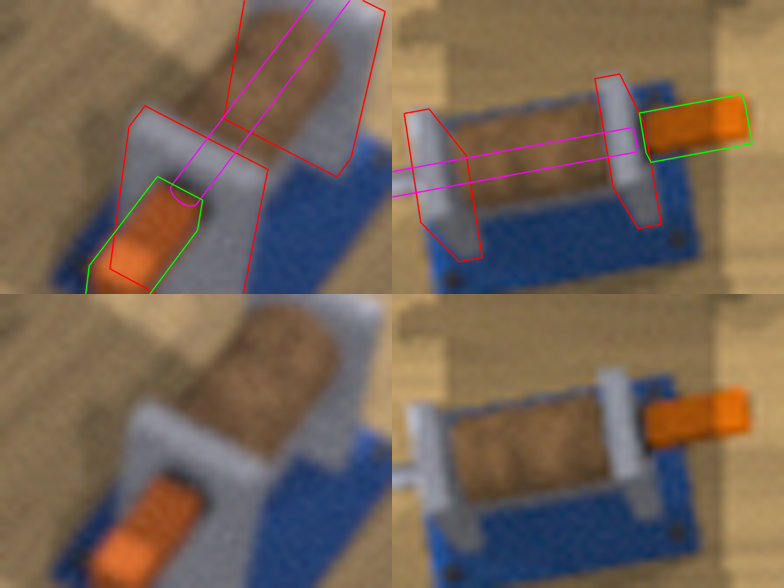

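View pics/g2.png

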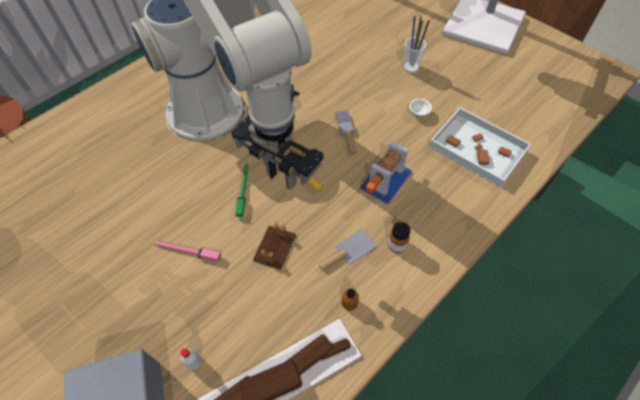

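The top view shows the shaft emerging beyond the second cheek (crop 400,475) and the handle at (695,418) on its predicted home outline. The scene view shows the bystanders where they were. One more check, with a fit that ignores shading, on how far home the axle is.

```bash
python3 - <<'E'
from prof import *
s,t=ps=[arm.read_camera(n) for n in("scene","top")]
import pickle; s0,t0=pickle.load(open("st.pkl","rb"))
def f(im):
    i=im.astype(np.float32)+5; return np.clip((i[...,2]-i[...,0])/i[...,2],.5,.85)
def po(p,v): return axle_orange(p,list(v)+[.0825])
def roi(p,X,r): c=proj(p,X)[0].astype(int); return (c[0]-r,c[1]-r,c[0]+r,c[1]+r)
a=.1815;u=np.array([-np.sin(a),np.cos(a)])
for nm,pp in(("s",[s]),("t",[t]),("b",ps)):
    v,c=fitmask(pp,f,po,[roi(p,[.611,.11,.083],9) for p in pp],[.613,.119,a],[.005,.005,.05])
    print(nm,v,c,"handle to stand centre along",.0887-v[:2]@u)
for n in["amber_a_center","amber_b_center","dropper_center","dish_center","brush_grip","spatula_grip","driver_grip"]: pass
d=cv2.absdiff(cv2.GaussianBlur(s["image"],(5,5),0),cv2.GaussianBlur(s0["image"],(5,5),0)).max(2)
for nm,c in dict(bottle=(350,299),jar=(400,237),dropper=(190,357),dish=(420,108),brush=(347,130),spat=(350,250)).items():
    print(nm,d[c[1]-10:c[1]+10,c[0]-10:c[0]+10].max())
print(arm.observe()["wrist_force"])
E
```

```text
s [0.61355628 0.12258841 0.1767478 ] 0.19221335649490356 handle to stand centre along 0.07887528476451838
t [0.61504595 0.11807124 0.20659746] 0.10637713968753815 handle to stand centre along 0.08358714464391953
b [0.6151748  0.1199723  0.18725666] 0.3711334466934204 handle to stand centre along 0.08174057499789837
bottle 5
jar 22
dropper 6
dish 6
brush 33
spat 5
[0.6206926  0.30550873 0.17935192]
```

The handle is 81.7 mm from the stand's centre along the line, against a nominal 82 mm. The bystanders haven't moved; the small differences at the jar and brush are probably the arm's shadow. Handing in.

```bash
python3 -c "
from plant import arm
print(arm.close_job())"
```

```text
the job is handed in; nothing more can be done
None
```

I took the orange-handled axle from its rest and threaded it through the first cheek, the roller and the second cheek. I pushed it until the collar stopped against the cheek (about 12 N), let go, moved the gripper clear and handed the job in at about 16 s of the 48 s allowed. The hand-in reports no verdict.

**Axle:** the final fit to both pictures puts the handle 81.7 mm from the stand's centre, against 82 mm when fully home. The top view shows the shaft coming out beyond the second cheek, with the roller still between the cheeks.

**Checks that disagreed:**
- **Distance home:** the single cameras gave 78.9 mm (scene) and 83.6 mm (top).
- **First fit:** an earlier fit, thrown off by shading on the handle, gave about 85 mm.
- **Contact point:** the tool stopped at 127 mm, where I expected 130 mm. I put this down to where along the handle I gripped it and to calibration error.

**Bystanders:** all looked in place in the last scene picture. The pictures differed slightly at the jar and the brush, which I took to be the arm's shadow. I made no separate measurement of the screwdriver, which the gripper partly hid.

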